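Take up a drum brake through its adjuster slot

TASK

Take the brake adjuster tool from its wooden stand and, through the narrow slot in the backing plate of the drum brake, advance the star wheel tooth by tooth in the direction of the yellow arrow until the wheel comes up firm against its seat. Go by feel, touching the brake with the tool alone: the blade may meet a tooth on its way in (touch it gently, never with 25 N), and stop pushing as soon as the wheel turns firm, with no more than about 10 N, so that the seat is not strained. Then put the tool back upright in its stand, fully down, and leave the other things on the bench where they are.

Things in the scene. Friction and masses are not known exactly. Their poses are not given: they have to be found in the camera images.
- brake: Drum brake, fixed: a dark round drum 188 mm in diameter lying flat, its grey backing plate up (upper face 60 mm above the bench, rim 62 mm). Origin: middle of its underside; z up; x points from the slot to the hub. A steel hub boss 48 mm wide and 20 mm high stands on the plate at x = 12 mm; a slot lies at x = -45 mm.
- slot (a point): Centre of the access slot, level with the plate's upper face. x runs along the slot towards the hub, the way of the yellow arrow painted beside it; z up. The slot is 24 mm long (x) and 14 mm wide (y), the plate 4 mm thick. A tooth of the star wheel may stand anywhere below it. A blade tip 13 mm below this point engages the teeth well.
- wheel_axis (a point): Centre of the brass star wheel, 30 mm straight below the slot's centre; it turns about y (axes as slot). 10 straight radial teeth 4 mm thick, 14 mm wide along the axis; their tips at radius 24 mm, the hub between them at 13 mm. The teeth stand at an unknown angle at the start (this point does not turn): a blade let down may meet a tooth.
- star_wheel (a joint): Angle of the star wheel in rad, -2.0 to -1.3 at the start, growing as its upper teeth are pushed along the arrow; one tooth is 0.63 rad. Friction of about 3 N at the teeth holds it where it is left; it can be turned back too. At 0 it is up against its seat and turns no further. The teeth stand at no fixed angle to this zero.
- seat (a joint): Strain of the wheel's stiff springy seat, inside the brake: the angle in rad by which wheel and seat together give way; 0 with no load, about 0.005 rad for every N that pushes the teeth along the arrow.
- tool_grip (a point): Centre of the orange handle of the adjuster tool, loose, about 0.16 kg, upright in the wooden stand. Handle 18 mm along the point's x, 22 mm along y, 70 mm tall; the point is 41 mm above the underside of a square steel collar 34 mm wide and 6 mm thick below the handle. z points up along the tool, away from the blade.
- tool_tip (a point): Tip of the tool's straight steel blade, 50 mm below the collar's underside and 91 mm below tool_grip; axes as tool_grip. The blade is 3.5 mm thick along x and 7 mm wide along y; its last 3 mm are 2.5 by 6 mm.
- tool_collar (a point): Centre of the underside of the tool's collar, which rests on the stand; axes as tool_grip.
- stand_top (a point): Centre of the upper face of the wooden tool stand, a fixed block 64 x 64 mm, 58 mm high, with a 14 x 14 mm hole right through its middle (sides along the point's x and y) into which the blade goes until the collar rests on the block. z points up.
- grease_tin: Blue round grease tin, 74 mm wide, 74 mm tall, loose; origin at the centre of its underside. Leave it alone.
- nut_a: Steel hexagon nut, 22 mm, 10 mm tall, loose; origin at the centre of its underside. Leave it alone.
- pliers: Red-handled pliers lying flat, 52 x 165 x 12 mm, loose; origin at the centre of the underside, long along y. Leave it alone.
There are look-alikes about, which are no part of the job. What is meant by the part that bears tool_grip is not blue or turquoise, and is the larger of those in its own colour.

How it is judged:
By the outcome, as a careful person would: the job done as asked, in the order asked, and still so for the second after the job is handed in, with the robot touching nothing.
It also fails if it takes over 69 s, if anything falls off the work surface, if the arm or the gripper's body presses on something with over 40 N, if the wrist force passes 120 N, or if a joint passes its speed limit or range.

ROBOT

A 6-joint arm with a two-finger parallel gripper is mounted at the origin on a cart in front of the work surface, level with it; the furniture and walls round the work are solid. World frame = base frame: x ahead of the robot, y to its left, z up, the work surface at z = 0. Lengths are in m, angles in rad, forces in N, time in s.
With the tool pointing down it reaches from about 0.35 to 0.775 m from the base axis. Payload 5.5 kg.
Tool frame: the origin (TCP) lies midway between the tips of the shut fingers; the grasp point (between the pads) lies 19 mm behind it; z points along the fingers, y is the line along which they close (so a half turn about z gives the same grasp; the last joint's range is limited). The gripper opens to 85 mm and grips with 20 to 120 N. Pads are 22 mm wide; open, the fingers measure 114 mm over their backs; the gripper's body (76 mm by 85 mm) begins 54 mm behind the grasp point. The pads swing forward as they close: fully open they stand 13 mm farther back than shut.
Start: joints at [1.182, 0.313, 0.046, 1.304, 0, 1.431], TCP at [0.142, 0.557, 0.231] pointing down, gripper open.
Joint ranges: [-2.76, 2.76], [-0.86, 1.69], [-1.03, 1.26], [-2.2, 2.34], [-1.47, 1.5], [-3.14, 3.14]. Speed limits (rad/s): [2.57, 2.57, 3.14, 3.14, 3.14, 3.14].

INTERFACE

Orientations are given as [roll, pitch, yaw] about the fixed x, y, z axes, in that order (R = Rz(yaw) Ry(pitch) Rx(roll)).
In Python, from bench import sensors, vision, order, spotter gives the robot as it stands.
- The arm moves only by the tool carry_out, never from a script. Its argument "targets" is a list of rows, each a list of 7 numbers: the turn, a rotation vector about the world's x, y, z in degrees, then the shift along the world's x, y, z in cm, then the opening, from 0 (shut) to 1 (fully open). In form: [[wx, wy, wz, tx, ty, tz, claw], ...]. A call has 1 to 12 rows; each row is the pose to reach, as a shift and turn from the pose commanded when the call began; what a row does not reach only later rows make up. A row lasts 1/10 s, in which the tool goes at most 50 mm and 8.59 degrees, less where a joint would pass 70% of its speed; a pose out of reach is approached as far as the arm can. A call with a gripper value outside its range is refused whole. The fingers move at their own pace and stop on an object; "newtons" is the grip in N (left out, the last holds). Time passes only in rows, so rows that repeat a pose let the fingers close. It gives the time, the measured TCP pose, the force, the opening and the grip force at its end, in the units of the state.
- sensors.sense(): the state, without advancing time (a new reading comes with each control period).
- vision.grab_frame(name): name is "scene" or "top"; returns the picture (420x560x3 uint8, blue, green, red); there is no depth.
- vision.camera_params(name): a dict with "fx", "fy", "cx", "cy" (pixels), "world_from_camera" (4x4, takes a point from camera to world coordinates). Camera axes: x right, y down, z forward; pixel columns grow to the right and rows downward; lengths in m; the calibration is good to about 2 mm. A picture is of the moment at which its call begins. camera_params takes no time and is no camera call.
- order.finish_job(): hands the job in; it is judged then, once.
Trained networks look in the newest picture that a camera, given by its name, has taken for a name from the list of things; names that differ only in an ending like _2 or _b are one class to them, and where a whole thing is asked for, a point or a joint stands for the part that bears it (a point fixed in the world has none). Each returns a list of dicts, best first, with "confidence" (0 to 1); they miss things now and then, are a little off and sometimes report something else, mostly with a low value. They report only what shows in the picture. A call takes as long as a camera call. They do not tell look-alikes from the thing itself.
- spotter.recognise(camera, thing): "box" ([left, top, right, bottom] as shares, 0 to 1, of the picture: columns of its width, rows of its height, round what is visible of it).
- spotter.outline_of(camera, thing): "pixels" (420x560 bool, what is visible of it) and "box" ([left, top, right, bottom] as shares, 0 to 1, of the picture: columns of its width, rows of its height, round what is visible of it).
The state is a dict: "time": time; "joints": joint angles; "qd": joint speeds; "joint_efforts": joint torques, N m; "ee_pos": TCP position; "orientation": TCP orientation; "wrist_force": force on the tool from outside, world axes, zero at the start; "torque": the same for the moment, N m; "gripper_width": finger opening in m; "grasp_force": force on a finger pad.
Only numpy, scipy, OpenCV 4.12 (cv2) and the standard library are available. Lean on these libraries where they do the work, as an engineer would, in place of code of your own. Each camera call takes 0.05 s, during which the arm holds its last target. There are 200 camera calls.

## Working session

There is one attempt and no reset: what is moved stays moved. The work goes in short steps, Python scripts to look and compute and a tool call to move; the robot and the scene stay as the last step left them, time stands still between calls to the robot, and variables do not carry over. Pictures are saved under pics/ and viewed, at most 10 in all, crops included, and the job is handed in when it is done.

Besides the shell and the picture viewer there is one more tool, called after "Call:" as name(argument=value, ...) on one line, values as JSON. carry_out: Moves the arm, as the interface text tells. Its arguments: {"type":"object","properties":{"targets":{"type":"array","items":{"type":"array","items":{"type":"number"}}},"newtons":{"type":"number"}},"required":["targets"]}

```bash
ls; mkdir -p pics; python3 - <<'E'
from bench import sensors, vision
import cv2,numpy as np
for n in("scene","top"):
    cv2.imwrite(f"pics/{n}0.png",vision.grab_frame(n)); p=vision.camera_params(n); print(n,p["fx"],p["cx"],p["cy"],np.round(p["world_from_camera"],3).tolist())
print(sensors.sense())
E
```

```text
pics
scene 524.572179071382 282.7168250309336 217.29439704184324 [[-0.844, -0.395, 0.363, 0.182], [-0.537, 0.62, -0.572, 0.598], [0.001, -0.678, -0.735, 0.853], [0.0, 0.0, 0.0, 1.0]]
top 499.79388795394937 276.75833010755883 206.42774417956372 [[0.081, -0.971, 0.226, 0.348], [-0.997, -0.08, 0.015, -0.011], [0.004, -0.227, -0.974, 1.103], [0.0, 0.0, 0.0, 1.0]]
{'time': 0.1, 'joints': array([1.18240230e+00, 3.13922666e-01, 4.51005088e-02, 1.30358348e+00,
       8.83595611e-07, 1.43123203e+00]), 'qd': array([-0.00017216, -0.00100227,  0.00195032, -0.00049626, -0.00048137,
        0.00110536]), 'joint_efforts': array([ 2.64619521e-03, -4.81721485e+01,  2.99244761e+01,  1.26903193e-02,
       -1.18183511e-04,  4.06786029e-06]), 'ee_pos': array([0.14142461, 0.5568786 , 0.23050277]), 'orientation': array([-3.13999911e+00, -2.24749037e-04,  2.89276274e+00]), 'wrist_force': array([-0.29373583, -0.2074464 , -0.62031549]), 'torque': array([ 0.02963423,  0.03778604, -0.01761636]), 'grasp_force': 0.0, 'gripper_width': 0.08546346426956487}
```

View pics/top0.png

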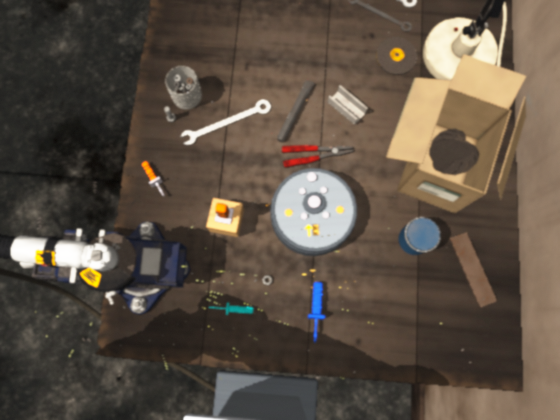

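View pics/scene0.png

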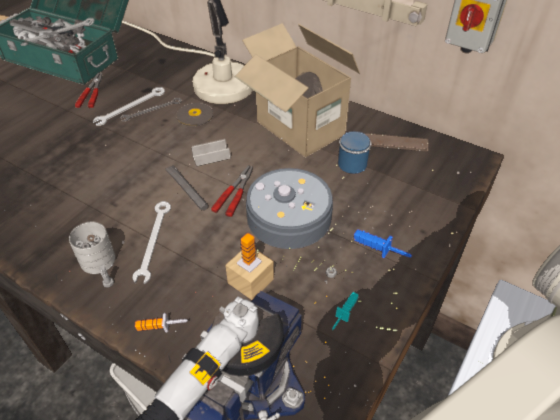

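The top view shows the stand with the orange tool at (224,216) and the drum at (315,210). Its slot with yellow paint is near (312,230), and the look-alike orange tool lies at (153,178). I'll zoom in next.

```bash
python3 - <<'E'
import cv2,numpy as np
t=cv2.imread("pics/top0.png");s=cv2.imread("pics/scene0.png")
# top: cols 200-360 rows 160-260 x5 ; scene: cols 220-340, rows 160-300
cv2.imwrite("pics/tc.png",cv2.resize(t[160:260,200:360],None,fx=5,fy=5,interpolation=cv2.INTER_CUBIC))
cv2.imwrite("pics/sc.png",cv2.resize(s[160:295,215:340],None,fx=4.4,fy=4.4,interpolation=cv2.INTER_CUBIC))
E
```

```text
(no output)
```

View pics/tc.png

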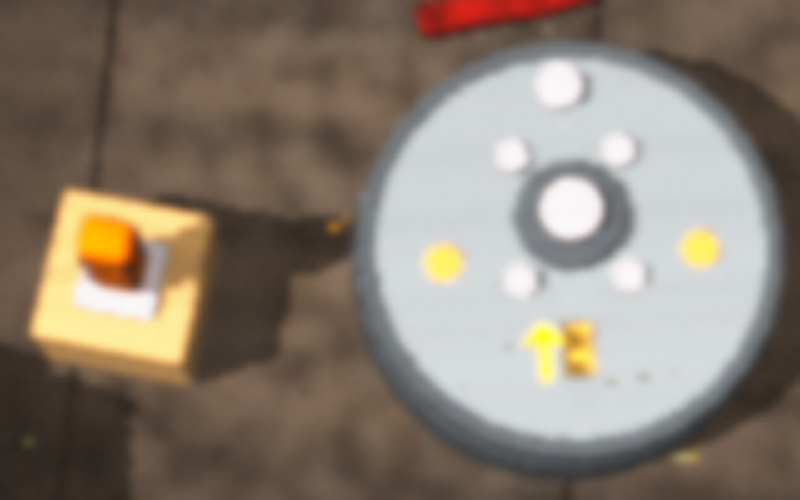

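View pics/sc.png

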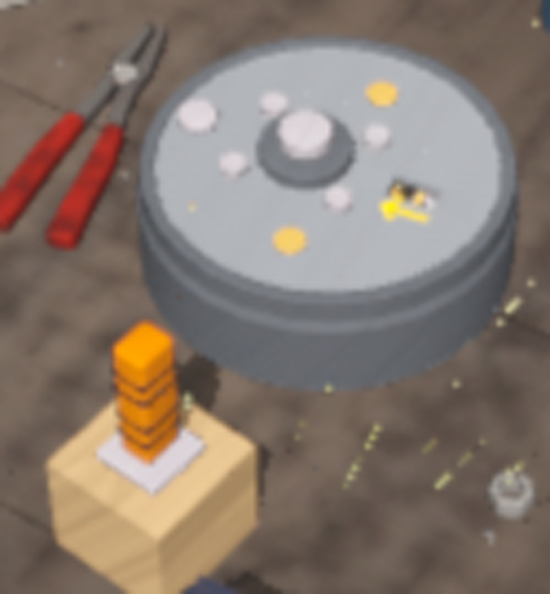

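```bash
cat > h.py <<'E'
import numpy as np,cv2
from bench import vision
from scipy.optimize import minimize
C={n:vision.camera_params(n) for n in("scene","top")}
def proj(n,P):
    c=C[n];T=np.linalg.inv(c["world_from_camera"]);p=np.atleast_2d(P)@T[:3,:3].T+T[:3,3]
    return np.c_[c["fx"]*p[:,0]/p[:,2]+c["cx"],c["fy"]*p[:,1]/p[:,2]+c["cy"]]
def back(n,uv,z):
    c=C[n];T=c["world_from_camera"];d=T[:3,:3]@np.array([(uv[0]-c["cx"])/c["fx"],(uv[1]-c["cy"])/c["fy"],1])
    return T[:3,3]+d*(z-T[2,3])/d[2]
def rz(a):return np.array([[np.cos(a),-np.sin(a),0],[np.sin(a),np.cos(a),0],[0,0,1]])
def hullmask(uv,shape=(420,560),k=4):
    m=np.zeros((shape[0]*k,shape[1]*k),np.uint8)
    h=cv2.convexHull(((uv+.5)*k-.5).astype(np.float32))
    cv2.fillConvexPoly(m,np.round(h*16).astype(np.int32),255,shift=4)
    return cv2.resize(m,shape[::-1],interpolation=cv2.INTER_AREA)/255.
E
python3 - <<'E'
from h import *
from bench import spotter
def fit(masks,pts,x0):
    f=lambda q:sum(np.abs(hullmask(proj(n,pts@rz(q[2]).T+[q[0],q[1],0]))-m).sum()/m.sum() for n,m in masks.items())
    r=minimize(f,x0,method="Nelder-Mead",options=dict(initial_simplex=[x0]+[np.array(x0)+d for d in np.diag([.01,.01,.15])]))
    return np.round(r.x,4),round(r.fun,3)
a=np.linspace(0,2*np.pi,90)
drum=np.r_[np.c_[.094*np.cos(a),.094*np.sin(a),0*a],np.c_[.094*np.cos(a),.094*np.sin(a),0*a+.062]]
im={"scene":cv2.imread("pics/scene0.png"),"top":cv2.imread("pics/top0.png")}
bm={}
for n in C:
    vision.grab_frame(n)
    o=spotter.outline_of(n,"brake"); print(n,[(round(x["confidence"],2),x["pixels"].sum()) for x in o])
    bm[n]=o[0]["pixels"].astype(float)
x0=back("top",(314,210),.03); print("drum guess",x0)
for k in ({n:m} for n,m in bm.items()): print(list(k),fit(k,drum,[x0[0],x0[1],0]))
print("drum",fit(bm,drum,[x0[0],x0[1],0]))
sl={"top":(315.9,229.8),"scene":(308.6,203.9)}; hb={"top":(314.6,202.2),"scene":(215+305/4.4,160+143/4.4)}
for n in C: print(n,"slot",back(n,sl[n],.06),"hub",back(n,hb[n],.08))
s=.032;b=np.array([[i,j,z] for i in(-s,s) for j in(-s,s) for z in(0,.058)])
sm={}
for n,(u0,u1,v0,v1) in {"top":(203,245,192,240),"scene":(222,276,240,298)}.items():
    h=cv2.cvtColor(im[n],cv2.COLOR_BGR2HSV);m=np.zeros((420,560),np.uint8)
    hh=h[v0:v1,u0:u1];m[v0:v1,u0:u1]=((hh[...,0]>8)&(hh[...,0]<30)&(hh[...,1]>75)&(hh[...,2]>105))
    m=cv2.morphologyEx(m,cv2.MORPH_OPEN,np.ones((3,3)));sm[n]=m.astype(float);print(n,m.sum())
    cv2.imwrite(f"pics/m_{n}.png",np.hstack([cv2.resize(x[v0:v1,u0:u1],None,fx=6,fy=6) for x in(im[n],cv2.merge([m*255]*3))]))
x0=back("top",(224,216),.05);print(x0)
st=sm["top"]; hull=cv2.convexHull(np.argwhere(st>0)[:,::-1].astype(np.int32));m=np.zeros((420,560),np.uint8);cv2.fillConvexPoly(m,hull,1);sm["top"]=m.astype(float)
print("stand top",fit({"top":sm["top"]},b,[x0[0],x0[1],-.15]))
E
```

```text
scene [(0.67, np.int64(5806))]
top [(0.69, np.int64(812)), (0.59, np.int64(5994))]
drum guess [ 0.59593175 -0.07754537  0.03      ]
['scene'] (array([ 0.5943, -0.0757,  0.0391]), np.float64(0.037))
['top'] (array([  1.3359,   0.3425, -14.7   ]), np.float64(1.0))
drum (array([ 0.5949, -0.0756, -0.0026]), np.float64(8.714))
scene slot [ 0.54857774 -0.08052931  0.06      ] hub [ 0.59914815 -0.06475359  0.08      ]
top slot [ 0.54639361 -0.08247038  0.06      ] hub [ 0.60128814 -0.07464567  0.08      ]
top 1255
scene 1705
[0.56225582 0.11594023 0.05      ]
stand top (array([ 0.5666,  0.1167, -0.2008]), np.float64(0.357))
```

View pics/m_scene.png

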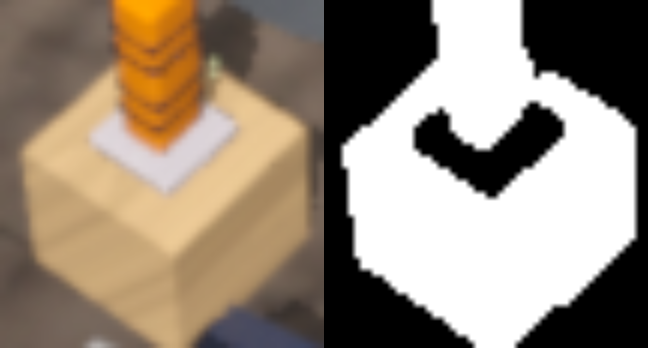

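```bash
python3 - <<'E'
from h import *
from bench import spotter
from scipy.optimize import least_squares
s=.032;c=.017
k=lambda L:np.array(L,float)
def fit(obs):
    f=lambda q:np.concatenate([(proj(n,k(P)@rz(q[2]).T+[q[0],q[1],0])-k(U)).ravel() for n,P,U in obs])
    r=least_squares(f,[.565,.117,-.1],loss="soft_l1");return np.round(r.x,4),np.round(r.fun,1)
# yaw ~ -0.1..: stand +x corner = image up(top). image left = +y
st=("top",[[s,s,.058],[s,-s,.058],[-s,s,.058]],[[213,198],[242.4,202.6],[206.4,227]])
ss=("scene",[[-s,s,.058],[-s,-s,.058],[s,-s,.058],[-s,s,0],[s,-s,0]],[[226,265.3],[250.7,282.5],[273.3,260.8],[228.2,283.7],[273.3,278.7]])
ct=("top",[[-c,c,.064],[-c,-c,.064],[c,-c,.064]],[[214.6,220.6],[231,223.6],[233.6,209]])
cs=("scene",[[-c,c,.064],[-c,-c,.064],[c,-c,.064]],[[237,263],[249.8,271.7],[261.5,261.2]])
for n,o in dict(st=[st],ss=[ss],both=[st,ss],ct=[ct],cs=[cs],cboth=[ct,cs]).items(): print(n,*fit(o))
vision.grab_frame("top")
m=spotter.outline_of("top","brake");m=max(m,key=lambda x:x["pixels"].sum())["pixels"].astype(float)
a=np.linspace(0,2*np.pi,90)
drum=np.r_[np.c_[.094*np.cos(a),.094*np.sin(a),0*a],np.c_[.094*np.cos(a),.094*np.sin(a),0*a+.062]]
f=lambda q:np.abs(hullmask(proj("top",drum+[q[0],q[1],0]))-m).sum()/m.sum()
print(m.sum(),minimize(f,[.595,-.076],method="Nelder-Mead",options=dict(initial_simplex=[[.59,-.08],[.6,-.08],[.59,-.07]])).x)
E
```

```text
st [ 0.5634  0.114  -0.0915] [-0.1 -0.  -0.3  0.3  0.5 -0.3]
ss [ 0.5646  0.1139 -1.6718] [-0.3  0.1  0.6 -0.  -0.2  0.2 -0.2 -0.4  0.2  0.2]
both [ 0.5647  0.1154 -1.5681] [ 27.3   2.8  -4.9  27.4   4.3 -28.5  -0.6   2.5   2.6   0.1  -1.   -1.3
  -0.4   1.9  -0.6  -1.2]
ct [ 0.5624  0.1138 -0.1114] [ 0.2  0.2 -0.5  0.2  0.3 -0.5]
cs [ 0.5638  0.1154 -1.6988] [-0.5 -0.2  0.1  0.4  0.4 -0.2]
cboth [ 0.5642  0.1147 -1.3348] [  0.5 -13.3 -13.9  -0.8  -0.6  11.3   0.6   3.    4.6  -1.   -0.7  -4. ]
5874.0 [ 0.5913254 -0.0738382]
```

Call:
carry_out(targets=[[0,0,-7,3.5,-3.6,0,1],[0,0,-14,7,-7.2,0,1],[0,0,-21,10.4,-10.9,0,1],[0,0,-28,13.9,-14.5,0,1],[0,0,-35,17.3,-18.1,0,1],[0,0,-42,20.8,-21.8,0,1],[0,0,-49,24.2,-25.4,0,1],[0,0,-56,27.7,-29,0,1],[0,0,-63,31.1,-32.7,0,1],[0,0,-70,34.6,-36.3,0,1],[0,0,-76,38,-40,0,1],[0,0,-82,41,-43,0,1]])

```text
time: 1.6
ee_pos: [0.553, 0.1253, 0.2316]
orientation: [3.141, -0.0, 1.456]
wrist_force: [0.4, 0.7, -0.6]
gripper_width: 0.0854
grasp_force: 0.0
```

```bash
python3 -c "
from bench import sensors
s=sensors.sense();print(s['time'],s['joints'].round(3),s['ee_pos'].round(4),s['orientation'].round(4),s['gripper_width'])"
```

```text
1.6 [ 0.081  0.297  0.024  1.297 -0.     1.766] [0.553  0.1253 0.2316] [ 3.1407e+00 -1.0000e-04  1.4565e+00] 0.08536962037807437
```

Call:
carry_out(targets=[[0,0,0,1.2,-1.3,0,1],[0,0,0,1.2,-1.3,0,1],[0,0,0,1.2,-1.3,-4,1],[0,0,0,1.2,-1.3,-8,1],[0,0,0,1.2,-1.3,-12,1],[0,0,0,1.2,-1.3,-14.5,1],[0,0,0,1.2,-1.3,-16.2,1],[0,0,0,1.2,-1.3,-16.2,1],[0,0,0,1.2,-1.3,-16.2,0],[0,0,0,1.2,-1.3,-16.2,0],[0,0,0,1.2,-1.3,-16.2,0],[0,0,0,1.2,-1.3,-16.2,0]], newtons=25)

```text
time: 2.8
ee_pos: [0.5643, 0.1145, 0.0705]
orientation: [3.14, -0.0, 1.462]
wrist_force: [0.4, 0.6, -0.2]
gripper_width: 0.0284
grasp_force: 0.0
```

Call:
carry_out(targets=[[0,0,0,0,0,0,0],[0,0,0,0,0,0,0],[0,0,0,0,0,0,0],[0,0,0,0,0,0,0]])

```text
time: 3.2
ee_pos: [0.5643, 0.1144, 0.0702]
orientation: [3.14, -0.0, 1.462]
wrist_force: [-0.2, 0.6, 5.0]
gripper_width: 0.0179
grasp_force: 27.6
```

Call:
carry_out(targets=[[0,0,0,0,0,0,0],[0,0,0,0,0,0,0],[0,0,0,0,0,1,0],[0,0,0,0,0,3,0],[0,0,0,0,0,5,0],[0,0,0,0,0,7,0],[0,0,0,0,0,9,0],[0,0,0,0,0,9,0],[0,0,0,0,0,9,0]], newtons=110)

```text
time: 4.1
ee_pos: [0.5635, 0.1142, 0.1591]
orientation: [3.141, 0.0, 1.462]
wrist_force: [-0.4, -1.0, -2.0]
gripper_width: 0.0168
grasp_force: 107.3
```

Call:
carry_out(targets=[[0,0,2,-0.2,-2.5,0,0],[0,0,4,-0.4,-5,0,0],[0,0,6,-0.6,-7.5,0,0],[0,0,8,-0.8,-10,0,0],[0,0,10,-1,-12.5,0,0],[0,0,12,-1.3,-15,0,0],[0,0,14,-1.5,-17.5,0,0],[0,0,14,-1.7,-19.6,0,0],[0,0,14,-1.7,-19.6,0,0],[0,0,14,-1.7,-19.6,0,0]])

```text
time: 5.1
ee_pos: [0.5456, -0.0817, 0.1578]
orientation: [-3.139, -0.001, 1.705]
wrist_force: [0.1, -0.5, -0.9]
gripper_width: 0.0169
grasp_force: 107.3
```

```bash
python3 - <<'E'
from bench import sensors
from h import *
s=sensors.sense();print(s['time'],s['joints'].round(3),s['ee_pos'].round(4),s['orientation'].round(4),s['gripper_width'],s['wrist_force'].round(2),s['torque'].round(3))
t=vision.grab_frame("top");q=vision.grab_frame("scene")
cv2.imwrite("pics/t1.png",t);cv2.imwrite("pics/s1.png",q)
cv2.imwrite("pics/c1.png",np.hstack([cv2.resize(q[120:240,250:350],None,fx=4,fy=5,interpolation=cv2.INTER_CUBIC),cv2.resize(t[170:270,270:350],None,fx=5,fy=6,interpolation=cv2.INTER_CUBIC)]))
E
```

```text
5.1 [-0.294  0.303 -0.151  1.12   0.     1.143] [ 0.5456 -0.0817  0.1578] [-3.1393e+00 -1.5000e-03  1.7047e+00] 0.016908332515684923 [ 0.14 -0.5  -0.86] [ 0.033 -0.022  0.013]
```

View pics/c1.png

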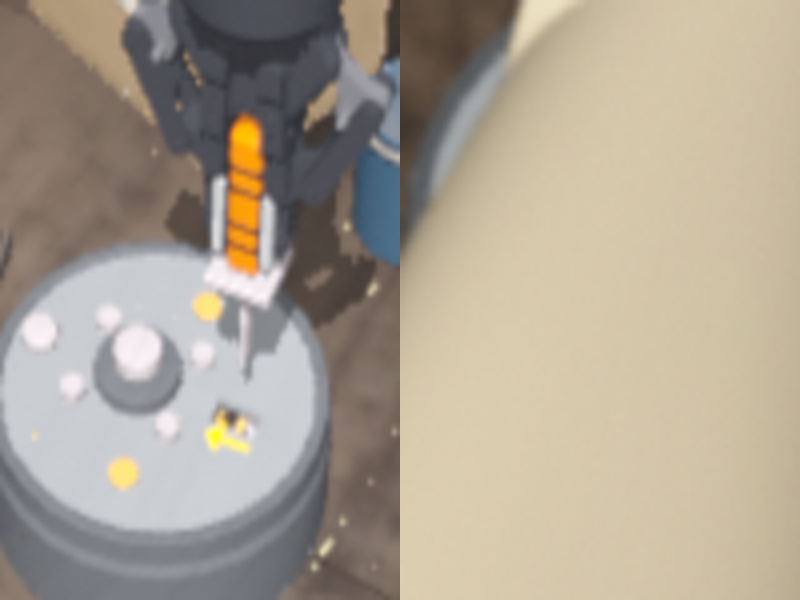

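Left half, the scene camera: the tool is held upright, with the blade tip at full-image px (311.8,195.4) and the slot centre at (309,204). The top camera is blocked by the arm.

```bash
python3 - <<'E'
from h import *
print(proj("scene",[.5456,-.0817,.0956]), back("scene",(311.8,195.4),.0956), back("scene",(308.6,203.9),.06),back("scene",(309.3,204),.06))
# rendered slot centre & corners at hypotheses
for x,y in((.5475,-.0815),(.546,-.0817)):
    R=rz(.14);P=np.array([[0,0,0],[.012,.007,0],[.012,-.007,0],[-.012,-.007,0],[-.012,.007,0]])@R.T+[x,y,.06]
    print(((proj("scene",P)-[250,120])*[4,5]).round(0).tolist())
E
python3 - <<'E'
import cv2,numpy as np
q=cv2.imread("pics/s1.png")
cv2.imwrite("pics/c2.png",cv2.resize(q[185:220,290:330],None,fx=16,fy=16,interpolation=cv2.INTER_LINEAR))
E
```

```text
[[310.77688504 192.04128341]] [ 0.53889862 -0.07439673  0.0956    ] [ 0.54857774 -0.08052931  0.06      ] [ 0.54718604 -0.08106798  0.06      ]
[[237.0, 419.0], [211.0, 421.0], [221.0, 400.0], [263.0, 417.0], [253.0, 439.0]]
[[240.0, 420.0], [214.0, 423.0], [224.0, 401.0], [266.0, 418.0], [256.0, 440.0]]
```

View pics/c2.png

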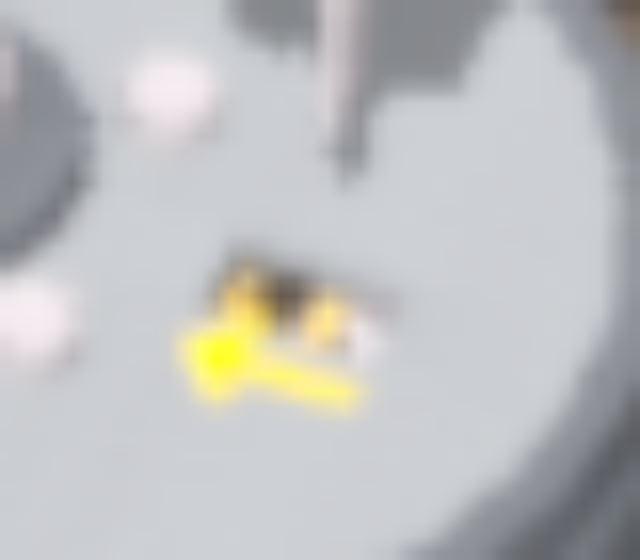

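The tip's lit end is at about (311.2,193.1), and the darker spot below it is the blade's shadow. A gap between two teeth shows near the slot's middle, so I'll go in there.

Call:
carry_out(targets=[[0,0,0,0.3,-0.1,0,0],[0,0,0,0.3,-0.1,-1.2,0],[0,0,0,0.3,-0.1,-2.4,0],[0,0,0,0.3,-0.1,-3,0],[0,0,0,0.3,-0.1,-3,0],[0,0,0,0.3,-0.1,-3,0]])

```text
time: 5.8
ee_pos: [0.5493, -0.0825, 0.129]
orientation: [-3.141, -0.0, 1.706]
wrist_force: [-0.3, -0.1, -0.8]
gripper_width: 0.0168
grasp_force: 107.3
```

```bash
python3 - <<'E'
from bench import sensors
from h import *
s=sensors.sense();print(s['time'],s['ee_pos'].round(4),s['orientation'].round(4),s['wrist_force'].round(2),s['torque'].round(3))
q=vision.grab_frame("scene");cv2.imwrite("pics/s2.png",q)
cv2.imwrite("pics/c3.png",cv2.resize(q[160:220,285:335],None,fx=10,fy=10,interpolation=cv2.INTER_LINEAR))
E
```

```text
5.8 [ 0.5493 -0.0825  0.129 ] [-3.1409e+00 -3.0000e-04  1.7060e+00] [-0.3  -0.14 -0.82] [-0.028  0.066  0.046]
```

View pics/c3.png

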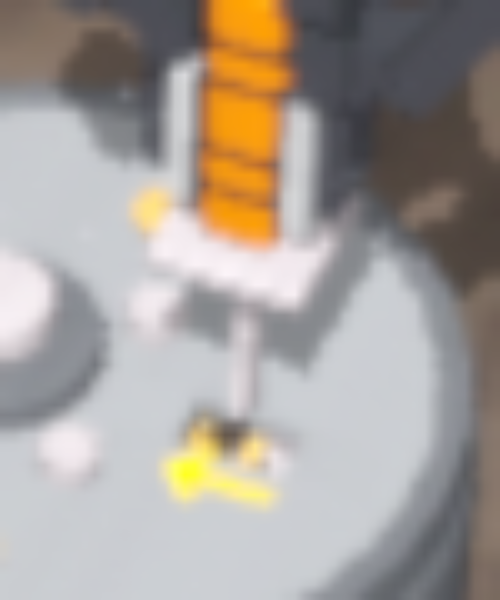

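The tip at px (308.8,201.8) is 7 mm above the plate and projects onto the slot's middle. Next I'll go down gently.

Call:
carry_out(targets=[[0,0,0,0,0,-0.3,0],[0,0,0,0,0,-0.6,0],[0,0,0,0,0,-0.75,0],[0,0,0,0,0,-0.9,0],[0,0,0,0,0,-0.9,0]])

```text
time: 6.35
ee_pos: [0.5494, -0.0827, 0.1201]
orientation: [-3.141, -0.0, 1.706]
wrist_force: [0.3, -0.4, -0.9]
gripper_width: 0.0167
grasp_force: 107.3
```

Call:
carry_out(targets=[[0,0,0,0,0,-0.1,0],[0,0,0,0,0,-0.2,0],[0,0,0,0,0,-0.3,0],[0,0,0,0,0,-0.3,0]])

```text
time: 6.75
ee_pos: [0.5495, -0.0827, 0.1172]
orientation: [-3.141, -0.0, 1.706]
wrist_force: [-0.2, 0.2, -1.7]
gripper_width: 0.0167
grasp_force: 107.3
```

Call:
carry_out(targets=[[0,0,0,0,0,-0.1,0],[0,0,0,0,0,-0.2,0],[0,0,0,0,0,-0.2,0]])

```text
time: 7.05
ee_pos: [0.5499, -0.0828, 0.1159]
orientation: [3.141, 0.0, 1.706]
wrist_force: [-0.9, -0.0, 3.5]
gripper_width: 0.0168
grasp_force: 108.2
```

Call:
carry_out(targets=[[0,0,0,0,0,-0.1,0],[0,0,0,0,0,-0.2,0],[0,0,0,0,0,-0.2,0]])

```text
time: 7.35
ee_pos: [0.5505, -0.0828, 0.1136]
orientation: [3.139, 0.0, 1.706]
wrist_force: [1.3, 1.1, -1.0]
gripper_width: 0.0169
grasp_force: 107.5
```

Call:
carry_out(targets=[[0,0,0,0,0,-0.1,0],[0,0,0,0,0,-0.2,0],[0,0,0,0,0,-0.2,0]])

```text
time: 7.65
ee_pos: [0.5501, -0.0827, 0.1112]
orientation: [3.141, 0.0, 1.706]
wrist_force: [2.2, 0.7, -0.3]
gripper_width: 0.0169
grasp_force: 107.7
```

Call:
carry_out(targets=[[0,0,0,0,0,-0.1,0],[0,0,0,0,0,-0.2,0],[0,0,0,0,0,-0.2,0]])

```text
time: 7.95
ee_pos: [0.5498, -0.0827, 0.1092]
orientation: [3.141, 0.0, 1.706]
wrist_force: [2.9, 0.8, -0.6]
gripper_width: 0.0166
grasp_force: 107.7
```

Call:
carry_out(targets=[[0,0,0,0.1,0.01,0,0],[0,0,0,0.2,0.03,0,0],[0,0,0,0.3,0.04,0,0],[0,0,0,0.4,0.06,0,0]])

```text
time: 8.35
ee_pos: [0.5526, -0.0819, 0.1087]
orientation: [-3.139, -0.001, 1.706]
wrist_force: [-0.2, 0.2, -1.6]
gripper_width: 0.0171
grasp_force: 107.6
```

Call:
carry_out(targets=[[0,0,0,0.1,0.01,0,0],[0,0,0,0.15,0.02,0,0]])

```text
time: 8.55
ee_pos: [0.5549, -0.0818, 0.1091]
orientation: [-3.141, -0.0, 1.706]
wrist_force: [0.5, -0.2, -1.9]
gripper_width: 0.0169
grasp_force: 107.6
```

Call:
carry_out(targets=[[0,0,0,0.1,0.01,0,0],[0,0,0,0.15,0.02,0,0]])

```text
time: 8.75
ee_pos: [0.5557, -0.0816, 0.109]
orientation: [-3.14, -0.0, 1.706]
wrist_force: [-2.6, -0.3, -0.7]
gripper_width: 0.017
grasp_force: 107.6
```

Call:
carry_out(targets=[[0,0,0,0.1,0.01,0,0],[0,0,0,0.15,0.02,0,0],[0,0,0,0.15,0.02,0,0]])

```text
time: 9.05
ee_pos: [0.5574, -0.0814, 0.109]
orientation: [-3.14, -0.0, 1.706]
wrist_force: [-3.8, -0.5, -1.9]
gripper_width: 0.0171
grasp_force: 107.6
```

Call:
carry_out(targets=[[0,0,0,-0.1,-0.01,0.1,0],[0,0,0,-0.1,-0.01,0.5,0],[0,0,0,-0.1,-0.01,0.9,0],[0,0,0,-0.1,-0.01,1,0],[0,0,0,-0.6,-0.08,1,0],[0,0,0,-1.2,-0.17,1,0],[0,0,0,-1.5,-0.21,1,0],[0,0,0,-1.5,-0.21,1,0],[0,0,0,-1.5,-0.21,0.8,0],[0,0,0,-1.5,-0.21,0.7,0],[0,0,0,-1.5,-0.21,0.6,0],[0,0,0,-1.5,-0.21,0.6,0]])

```text
time: 10.25
ee_pos: [0.5431, -0.0835, 0.115]
orientation: [-3.141, -0.0, 1.706]
wrist_force: [0.3, 0.4, -1.1]
gripper_width: 0.0169
grasp_force: 107.7
```

Call:
carry_out(targets=[[0,0,0,0,0,-0.1,0],[0,0,0,0,0,-0.2,0],[0,0,0,0,0,-0.3,0],[0,0,0,0,0,-0.3,0]])

```text
time: 10.65
ee_pos: [0.543, -0.0835, 0.1121]
orientation: [-3.141, -0.0, 1.706]
wrist_force: [0.8, 0.2, -2.2]
gripper_width: 0.0167
grasp_force: 107.7
```

Free entry. Next I'll go down the last 3 mm, then stroke two.

Call:
carry_out(targets=[[0,0,0,0,0,-0.1,0],[0,0,0,0,0,-0.2,0],[0,0,0,0,0,-0.3,0],[0,0,0,0,0,-0.3,0]])

```text
time: 11.05
ee_pos: [0.543, -0.0835, 0.1091]
orientation: [-3.141, -0.0, 1.706]
wrist_force: [1.0, -0.0, -1.2]
gripper_width: 0.0166
grasp_force: 107.7
```

Call:
carry_out(targets=[[0,0,0,0.15,0.02,0,0],[0,0,0,0.3,0.04,0,0],[0,0,0,0.45,0.06,0,0],[0,0,0,0.6,0.08,0,0],[0,0,0,0.7,0.1,0,0],[0,0,0,0.8,0.11,0,0],[0,0,0,0.8,0.11,0,0]])

```text
time: 11.75
ee_pos: [0.5509, -0.0824, 0.1091]
orientation: [-3.141, -0.0, 1.706]
wrist_force: [-2.3, 0.2, -0.7]
gripper_width: 0.0169
grasp_force: 107.7
```

Call:
carry_out(targets=[[0,0,0,0.15,0.02,0,0],[0,0,0,0.3,0.04,0,0],[0,0,0,0.45,0.06,0,0],[0,0,0,0.55,0.08,0,0],[0,0,0,0.65,0.09,0,0],[0,0,0,0.65,0.09,0,0]])

```text
time: 12.35
ee_pos: [0.5582, -0.0815, 0.1095]
orientation: [3.14, 0.0, 1.706]
wrist_force: [-2.8, 0.1, -2.0]
gripper_width: 0.0167
grasp_force: 107.6
```

Call:
carry_out(targets=[[0,0,0,-0.1,-0.01,0.1,0],[0,0,0,-0.1,-0.01,0.5,0],[0,0,0,-0.1,-0.01,0.9,0],[0,0,0,-0.1,-0.01,1,0],[0,0,0,-0.6,-0.08,1,0],[0,0,0,-1.2,-0.17,1,0],[0,0,0,-1.5,-0.21,1,0],[0,0,0,-1.5,-0.21,1,0],[0,0,0,-1.5,-0.21,0.8,0],[0,0,0,-1.5,-0.21,0.7,0],[0,0,0,-1.5,-0.21,0.6,0],[0,0,0,-1.5,-0.21,0.6,0]])

```text
time: 13.55
ee_pos: [0.5426, -0.0836, 0.115]
orientation: [-3.141, -0.0, 1.706]
wrist_force: [0.1, -0.2, -1.8]
gripper_width: 0.0165
grasp_force: 107.8
```

Call:
carry_out(targets=[[0,0,0,0,0,-0.1,0],[0,0,0,0,0,-0.2,0],[0,0,0,0,0,-0.3,0],[0,0,0,0,0,-0.3,0]])

```text
time: 13.95
ee_pos: [0.5425, -0.0836, 0.1121]
orientation: [-3.141, -0.0, 1.706]
wrist_force: [0.6, -0.2, -2.1]
gripper_width: 0.0167
grasp_force: 107.8
```

Call:
carry_out(targets=[[0,0,0,0,0,-0.1,0],[0,0,0,0,0,-0.2,0],[0,0,0,0,0,-0.3,0],[0,0,0,0,0,-0.3,0]])

```text
time: 14.35
ee_pos: [0.5425, -0.0836, 0.1092]
orientation: [-3.141, -0.0, 1.706]
wrist_force: [-0.2, 0.3, -1.8]
gripper_width: 0.017
grasp_force: 107.8
```

Call:
carry_out(targets=[[0,0,0,0.15,0.02,0,0],[0,0,0,0.3,0.04,0,0],[0,0,0,0.45,0.06,0,0],[0,0,0,0.6,0.08,0,0],[0,0,0,0.7,0.1,0,0],[0,0,0,0.8,0.11,0,0],[0,0,0,0.8,0.11,0,0]])

```text
time: 15.05
ee_pos: [0.5504, -0.0825, 0.1091]
orientation: [-3.141, -0.0, 1.706]
wrist_force: [-2.7, 0.1, -1.9]
gripper_width: 0.0167
grasp_force: 107.9
```

Call:
carry_out(targets=[[0,0,0,0.08,0.01,0,0],[0,0,0,0.15,0.02,0,0]])

```text
time: 15.25
ee_pos: [0.5517, -0.0823, 0.109]
orientation: [-3.141, -0.0, 1.706]
wrist_force: [-4.0, -0.1, -1.2]
gripper_width: 0.0167
grasp_force: 107.7
```

Call:
carry_out(targets=[[0,0,0,0.05,0.01,0,0],[0,0,0,0.1,0.01,0,0]])

```text
time: 15.45
ee_pos: [0.5528, -0.0822, 0.109]
orientation: [-3.141, -0.0, 1.706]
wrist_force: [-3.7, -0.7, -1.7]
gripper_width: 0.0167
grasp_force: 107.6
```

Call:
carry_out(targets=[[0,0,0,0.05,0.01,0,0],[0,0,0,0.1,0.02,0,0]])

```text
time: 15.65
ee_pos: [0.5541, -0.082, 0.1093]
orientation: [-3.141, -0.0, 1.706]
wrist_force: [-3.6, -0.6, -1.7]
gripper_width: 0.0167
grasp_force: 107.7
```

Call:
carry_out(targets=[[0,0,0,0.04,0.01,0,0],[0,0,0,0.08,0.01,0,0]])

```text
time: 15.85
ee_pos: [0.5551, -0.0819, 0.1094]
orientation: [3.141, -0.0, 1.706]
wrist_force: [-4.5, -0.2, -1.9]
gripper_width: 0.0167
grasp_force: 107.6
```

Call:
carry_out(targets=[[0,0,0,0.04,0.01,0,0],[0,0,0,0.08,0.01,0,0]])

```text
time: 16.05
ee_pos: [0.5559, -0.0818, 0.1094]
orientation: [3.141, 0.0, 1.706]
wrist_force: [-3.8, 0.2, -1.3]
gripper_width: 0.0173
grasp_force: 107.6
```

Call:
carry_out(targets=[[0,0,0,0.04,0.01,0,0],[0,0,0,0.08,0.01,0,0]])

```text
time: 16.25
ee_pos: [0.5566, -0.0817, 0.1094]
orientation: [3.141, 0.0, 1.706]
wrist_force: [-3.4, -0.2, -0.7]
gripper_width: 0.0166
grasp_force: 107.6
```

Call:
carry_out(targets=[[0,0,0,0.04,0.01,0,0],[0,0,0,0.08,0.01,0,0],[0,0,0,0.08,0.01,0,0]])

```text
time: 16.55
ee_pos: [0.5575, -0.0817, 0.1094]
orientation: [3.141, 0.0, 1.706]
wrist_force: [-2.9, 0.1, -1.5]
gripper_width: 0.0166
grasp_force: 107.6
```

Call:
carry_out(targets=[[0,0,0,-0.1,-0.01,0.1,0],[0,0,0,-0.1,-0.01,0.5,0],[0,0,0,-0.1,-0.01,0.9,0],[0,0,0,-0.1,-0.01,1,0],[0,0,0,-0.6,-0.08,1,0],[0,0,0,-1.2,-0.17,1,0],[0,0,0,-1.5,-0.21,1,0],[0,0,0,-1.5,-0.21,1,0],[0,0,0,-1.5,-0.21,0.8,0],[0,0,0,-1.5,-0.21,0.7,0],[0,0,0,-1.5,-0.21,0.6,0],[0,0,0,-1.5,-0.21,0.6,0]])

```text
time: 17.75
ee_pos: [0.5423, -0.0837, 0.115]
orientation: [-3.141, -0.0, 1.706]
wrist_force: [-0.2, 0.1, -2.2]
gripper_width: 0.0167
grasp_force: 107.8
```

Call:
carry_out(targets=[[0,0,0,0,0,-0.1,0],[0,0,0,0,0,-0.2,0],[0,0,0,0,0,-0.3,0],[0,0,0,0,0,-0.3,0]])

```text
time: 18.15
ee_pos: [0.5422, -0.0837, 0.1121]
orientation: [-3.141, -0.0, 1.706]
wrist_force: [-0.5, -0.9, -2.4]
gripper_width: 0.0169
grasp_force: 107.8
```

Call:
carry_out(targets=[[0,0,0,0,0,-0.1,0],[0,0,0,0,0,-0.2,0],[0,0,0,0,0,-0.3,0],[0,0,0,0,0,-0.3,0]])

```text
time: 18.55
ee_pos: [0.5422, -0.0837, 0.1091]
orientation: [-3.141, -0.0, 1.706]
wrist_force: [-1.1, -0.9, -0.8]
gripper_width: 0.0171
grasp_force: 107.8
```

Call:
carry_out(targets=[[0,0,0,0.08,0.01,0,0],[0,0,0,0.15,0.02,0,0],[0,0,0,0.15,0.02,0,0]])

```text
time: 18.85
ee_pos: [0.544, -0.0836, 0.1094]
orientation: [3.141, 0.0, 1.706]
wrist_force: [-0.2, 0.5, -1.7]
gripper_width: 0.017
grasp_force: 107.8
```

Call:
carry_out(targets=[[0,0,0,0.04,0,0,0],[0,0,0,0.08,0.01,0,0],[0,0,0,0.08,0.01,0,0]])

```text
time: 19.15
ee_pos: [0.5443, -0.0835, 0.1093]
orientation: [-3.141, 0.0, 1.706]
wrist_force: [-0.2, 0.2, -1.0]
gripper_width: 0.0169
grasp_force: 107.8
```

Call:
carry_out(targets=[[0,0,0,0.03,0,0,0],[0,0,0,0.06,0.01,0,0]])

```text
time: 19.35
ee_pos: [0.5447, -0.0834, 0.1093]
orientation: [-3.141, 0.0, 1.706]
wrist_force: [-2.1, -1.0, -1.1]
gripper_width: 0.0168
grasp_force: 108.0
```

Call:
carry_out(targets=[[0,0,0,0.03,0,0,0],[0,0,0,0.05,0.01,0,0]])

```text
time: 19.55
ee_pos: [0.5452, -0.0833, 0.1092]
orientation: [-3.141, 0.0, 1.706]
wrist_force: [-3.0, -1.7, -0.8]
gripper_width: 0.0169
grasp_force: 108.0
```

Call:
carry_out(targets=[[0,0,0,0.03,0,0,0],[0,0,0,0.05,0.01,0,0]])

```text
time: 19.75
ee_pos: [0.546, -0.0832, 0.1093]
orientation: [-3.141, -0.0, 1.706]
wrist_force: [-3.3, -0.7, 0.0]
gripper_width: 0.0166
grasp_force: 108.0
```

Call:
carry_out(targets=[[0,0,0,0.03,0,0,0],[0,0,0,0.05,0.01,0,0]])

```text
time: 19.95
ee_pos: [0.5467, -0.0831, 0.1093]
orientation: [3.142, 0.0, 1.706]
wrist_force: [-3.5, -0.7, 1.3]
gripper_width: 0.017
grasp_force: 108.0
```

Call:
carry_out(targets=[[0,0,0,0.03,0,0,0],[0,0,0,0.05,0.01,0,0]])

```text
time: 20.15
ee_pos: [0.5473, -0.083, 0.1094]
orientation: [3.141, 0.0, 1.706]
wrist_force: [-2.8, -0.5, -0.0]
gripper_width: 0.0167
grasp_force: 108.0
```

Call:
carry_out(targets=[[0,0,0,0.03,0,0,0],[0,0,0,0.05,0.01,0,0]])

```text
time: 20.35
ee_pos: [0.5478, -0.0829, 0.1094]
orientation: [3.141, 0.0, 1.706]
wrist_force: [-2.8, -0.8, 0.3]
gripper_width: 0.0165
grasp_force: 108.0
```

Call:
carry_out(targets=[[0,0,0,0.03,0,0,0],[0,0,0,0.05,0.01,0,0]])

```text
time: 20.55
ee_pos: [0.5483, -0.0828, 0.1094]
orientation: [3.141, 0.0, 1.706]
wrist_force: [-2.4, -0.8, 0.5]
gripper_width: 0.017
grasp_force: 108.0
```

Call:
carry_out(targets=[[0,0,0,0.03,0,0,0],[0,0,0,0.05,0.01,0,0]])

```text
time: 20.75
ee_pos: [0.5488, -0.0827, 0.1093]
orientation: [3.141, 0.0, 1.706]
wrist_force: [-3.5, -0.8, 0.5]
gripper_width: 0.017
grasp_force: 108.0
```

Call:
carry_out(targets=[[0,0,0,0.03,0,0,0],[0,0,0,0.05,0.01,0,0]])

```text
time: 20.95
ee_pos: [0.5492, -0.0826, 0.1093]
orientation: [3.142, 0.0, 1.706]
wrist_force: [-2.1, -1.6, 0.1]
gripper_width: 0.0167
grasp_force: 108.0
```

Call:
carry_out(targets=[[0,0,0,0.03,0,0,0],[0,0,0,0.05,0.01,0,0]])

```text
time: 21.15
ee_pos: [0.5497, -0.0825, 0.1093]
orientation: [-3.142, 0.0, 1.706]
wrist_force: [-3.7, -1.3, -0.4]
gripper_width: 0.0166
grasp_force: 108.0
```

Call:
carry_out(targets=[[0,0,0,0.03,0,0,0],[0,0,0,0.05,0,0,0]])

```text
time: 21.35
ee_pos: [0.5502, -0.0825, 0.1093]
orientation: [-3.142, 0.0, 1.706]
wrist_force: [-3.0, -1.1, 0.1]
gripper_width: 0.0168
grasp_force: 108.0
```

Call:
carry_out(targets=[[0,0,0,0.03,0,0,0],[0,0,0,0.05,0.01,0,0]])

```text
time: 21.55
ee_pos: [0.5506, -0.0824, 0.1092]
orientation: [-3.141, 0.0, 1.706]
wrist_force: [-3.1, -1.9, -0.3]
gripper_width: 0.017
grasp_force: 107.9
```

Call:
carry_out(targets=[[0,0,0,0.03,0,0,0],[0,0,0,0.05,0.01,0,0]])

```text
time: 21.75
ee_pos: [0.5511, -0.0823, 0.1092]
orientation: [-3.141, -0.0, 1.706]
wrist_force: [-2.5, -1.7, -1.0]
gripper_width: 0.0164
grasp_force: 107.8
```

Call:
carry_out(targets=[[0,0,0,0.03,0,0,0],[0,0,0,0.05,0,0,0]])

```text
time: 21.95
ee_pos: [0.5515, -0.0822, 0.1091]
orientation: [-3.141, -0.0, 1.706]
wrist_force: [-3.8, -2.0, -1.6]
gripper_width: 0.0166
grasp_force: 107.8
```

Call:
carry_out(targets=[[0,0,0,0.03,0,0,0],[0,0,0,0.05,0,0,0]])

```text
time: 22.15
ee_pos: [0.552, -0.0822, 0.1092]
orientation: [-3.141, -0.0, 1.706]
wrist_force: [-3.6, -1.9, -2.5]
gripper_width: 0.0169
grasp_force: 107.7
```

Call:
carry_out(targets=[[0,0,0,0.03,0,0,0],[0,0,0,0.05,0.01,0,0]])

```text
time: 22.35
ee_pos: [0.5526, -0.0821, 0.1092]
orientation: [-3.141, -0.0, 1.706]
wrist_force: [-3.5, -1.4, -1.9]
gripper_width: 0.0169
grasp_force: 107.7
```

Call:
carry_out(targets=[[0,0,0,0.03,0,0,0],[0,0,0,0.05,0,0,0]])

```text
time: 22.55
ee_pos: [0.5531, -0.082, 0.1092]
orientation: [-3.141, -0.0, 1.706]
wrist_force: [-3.9, -1.9, -2.4]
gripper_width: 0.017
grasp_force: 107.7
```

Call:
carry_out(targets=[[0,0,0,0.03,0,0,0],[0,0,0,0.05,0.01,0,0]])

```text
time: 22.75
ee_pos: [0.5537, -0.0819, 0.1093]
orientation: [-3.142, -0.0, 1.706]
wrist_force: [-3.7, 0.3, -2.2]
gripper_width: 0.017
grasp_force: 107.7
```

Call:
carry_out(targets=[[0,0,0,0.03,0,0,0],[0,0,0,0.05,0.01,0,0]])

```text
time: 22.95
ee_pos: [0.5542, -0.0819, 0.1093]
orientation: [3.141, -0.0, 1.706]
wrist_force: [-4.1, 0.4, -1.4]
gripper_width: 0.0168
grasp_force: 107.7
```

Call:
carry_out(targets=[[0,0,0,0.03,0,0,0],[0,0,0,0.05,0,0,0]])

```text
time: 23.15
ee_pos: [0.5548, -0.0819, 0.1094]
orientation: [3.141, -0.0, 1.706]
wrist_force: [-3.8, -0.1, -2.0]
gripper_width: 0.0164
grasp_force: 107.7
```

Call:
carry_out(targets=[[0,0,0,0.03,0,0,0],[0,0,0,0.05,0.01,0,0]])

```text
time: 23.35
ee_pos: [0.5553, -0.0819, 0.1094]
orientation: [3.141, 0.0, 1.706]
wrist_force: [-4.2, -0.6, -1.7]
gripper_width: 0.0168
grasp_force: 107.7
```

Call:
carry_out(targets=[[0,0,0,0.03,0,0,0],[0,0,0,0.05,0.01,0,0]])

```text
time: 23.55
ee_pos: [0.5558, -0.0818, 0.1093]
orientation: [3.141, 0.0, 1.706]
wrist_force: [-4.2, -0.4, -2.4]
gripper_width: 0.017
grasp_force: 107.7
```

Call:
carry_out(targets=[[0,0,0,0.03,0,0,0],[0,0,0,0.05,0.01,0,0]])

```text
time: 23.75
ee_pos: [0.5563, -0.0817, 0.1094]
orientation: [3.141, 0.0, 1.706]
wrist_force: [-3.0, 0.0, -2.1]
gripper_width: 0.0167
grasp_force: 107.7
```

Call:
carry_out(targets=[[0,0,0,0.03,0,0,0],[0,0,0,0.06,0.01,0,0]])

```text
time: 23.95
ee_pos: [0.5566, -0.0816, 0.1093]
orientation: [-3.141, 0.0, 1.706]
wrist_force: [-3.2, -0.5, -2.0]
gripper_width: 0.0167
grasp_force: 107.8
```

Call:
carry_out(targets=[[0,0,0,0.03,0,0,0],[0,0,0,0.06,0.01,0,0]])

```text
time: 24.15
ee_pos: [0.5569, -0.0816, 0.1092]
orientation: [-3.14, 0.0, 1.706]
wrist_force: [-5.6, -0.6, -0.5]
gripper_width: 0.0167
grasp_force: 107.9
```

Call:
carry_out(targets=[[0,0,0,0.03,0,0,0],[0,0,0,0.06,0.01,0,0],[0,0,0,0.06,0.01,0,0]])

```text
time: 24.45
ee_pos: [0.5571, -0.0815, 0.1091]
orientation: [-3.14, 0.0, 1.706]
wrist_force: [-5.7, -2.4, -0.4]
gripper_width: 0.0166
grasp_force: 107.9
```

Call:
carry_out(targets=[[0,0,0,0.03,0,0,0],[0,0,0,0.03,0,0,0]])

```text
time: 24.65
ee_pos: [0.5572, -0.0815, 0.1091]
orientation: [-3.139, 0.0, 1.706]
wrist_force: [-5.8, -1.2, 0.4]
gripper_width: 0.0168
grasp_force: 107.9
```

```bash
python3 -c "
from bench import sensors
s=sensors.sense();print(s['time'],s['ee_pos'].round(4),s['wrist_force'].round(2),s['torque'].round(3),s['orientation'].round(4))"
```

```text
24.65 [ 0.5572 -0.0815  0.1091] [-5.82 -1.22  0.38] [-0.359  1.714  0.045] [-3.1393e+00  2.0000e-04  1.7057e+00]
```

Call:
carry_out(targets=[[0,0,0,0.04,0.01,0,0],[0,0,0,0.04,0.01,0,0]])

```text
time: 24.85
ee_pos: [0.5573, -0.0815, 0.109]
orientation: [-3.139, 0.0, 1.706]
wrist_force: [-6.9, -0.7, -0.1]
gripper_width: 0.0169
grasp_force: 108.0
```

The wheel has turned firm: about 7 N and the tool no longer moves, at a place where earlier strokes passed freely. I'll confirm on the next tooth, in mid-slot.

Call:
carry_out(targets=[[0,0,0,-0.25,-0.03,0,0],[0,0,0,-0.25,-0.03,0.4,0],[0,0,0,-0.25,-0.03,0.8,0],[0,0,0,-0.25,-0.03,1,0],[0,0,0,-0.7,-0.1,1,0],[0,0,0,-1.2,-0.17,1,0],[0,0,0,-1.65,-0.23,1,0],[0,0,0,-1.65,-0.23,1,0],[0,0,0,-1.65,-0.23,0.8,0],[0,0,0,-1.65,-0.23,0.7,0],[0,0,0,-1.65,-0.23,0.6,0],[0,0,0,-1.65,-0.23,0.6,0]])

```text
time: 26.05
ee_pos: [0.5422, -0.0835, 0.115]
orientation: [-3.141, -0.0, 1.706]
wrist_force: [0.2, -0.2, -2.2]
gripper_width: 0.0167
grasp_force: 107.9
```

Call:
carry_out(targets=[[0,0,0,0,0,-0.1,0],[0,0,0,0,0,-0.2,0],[0,0,0,0,0,-0.3,0],[0,0,0,0,0,-0.3,0]])

```text
time: 26.45
ee_pos: [0.5421, -0.0835, 0.1121]
orientation: [-3.141, -0.0, 1.706]
wrist_force: [-0.8, 0.2, -1.7]
gripper_width: 0.0168
grasp_force: 107.9
```

Call:
carry_out(targets=[[0,0,0,0,0,-0.1,0],[0,0,0,0,0,-0.2,0],[0,0,0,0,0,-0.3,0],[0,0,0,0,0,-0.3,0]])

```text
time: 26.85
ee_pos: [0.5421, -0.0835, 0.1091]
orientation: [-3.141, -0.0, 1.706]
wrist_force: [0.3, 0.3, -2.0]
gripper_width: 0.0164
grasp_force: 107.9
```

Call:
carry_out(targets=[[0,0,0,0.08,0.01,0,0],[0,0,0,0.15,0.02,0,0],[0,0,0,0.15,0.02,0,0]])

```text
time: 27.15
ee_pos: [0.5433, -0.0834, 0.1093]
orientation: [-3.141, 0.0, 1.706]
wrist_force: [-1.9, -0.1, -1.2]
gripper_width: 0.017
grasp_force: 108.0
```

Call:
carry_out(targets=[[0,0,0,0.04,0.01,0,0],[0,0,0,0.04,0.01,0,0]])

```text
time: 27.35
ee_pos: [0.5436, -0.0833, 0.1092]
orientation: [-3.141, 0.0, 1.706]
wrist_force: [-4.1, -0.6, -0.4]
gripper_width: 0.017
grasp_force: 108.1
```

Call:
carry_out(targets=[[0,0,0,0.03,0,0,0],[0,0,0,0.03,0,0,0]])

```text
time: 27.55
ee_pos: [0.5438, -0.0833, 0.1092]
orientation: [-3.14, -0.0, 1.706]
wrist_force: [-4.4, 0.1, 0.3]
gripper_width: 0.0166
grasp_force: 108.2
```

Call:
carry_out(targets=[[0,0,0,0.03,0,0,0],[0,0,0,0.03,0,0,0]])

```text
time: 27.75
ee_pos: [0.544, -0.0832, 0.1092]
orientation: [-3.14, -0.0, 1.706]
wrist_force: [-4.8, -0.8, 1.2]
gripper_width: 0.017
grasp_force: 108.2
```

Call:
carry_out(targets=[[0,0,0,0.04,0.01,0,0],[0,0,0,0.04,0.01,0,0]])

```text
time: 27.95
ee_pos: [0.5442, -0.0832, 0.1091]
orientation: [-3.14, -0.0, 1.706]
wrist_force: [-5.0, -0.7, 1.4]
gripper_width: 0.0166
grasp_force: 108.2
```

Call:
carry_out(targets=[[0,0,0,0.03,0,0,0],[0,0,0,0.03,0,0,0]])

```text
time: 28.15
ee_pos: [0.5443, -0.0832, 0.1091]
orientation: [-3.139, -0.0, 1.706]
wrist_force: [-6.6, -1.0, 1.3]
gripper_width: 0.0171
grasp_force: 108.3
```

Call:
carry_out(targets=[[0,0,0,-0.25,-0.03,0,0],[0,0,0,-0.25,-0.03,0,0],[0,0,0,-0.25,-0.03,1,0],[0,0,0,-0.25,-0.03,3,0],[0,0,0,-0.25,-0.03,5,0],[0,0,0,-0.25,-0.03,5,0]])

```text
time: 28.75
ee_pos: [0.5461, -0.0841, 0.1632]
orientation: [3.134, 0.003, 1.706]
wrist_force: [1.7, -0.4, -1.5]
gripper_width: 0.0171
grasp_force: 108.0
```

Call:
carry_out(targets=[[0,0,-2,0.3,2.5,0,0],[0,0,-4,0.6,5,0,0],[0,0,-6,0.9,7.5,0,0],[0,0,-8,1.2,10,0,0],[0,0,-10,1.5,12.5,0,0],[0,0,-12,1.8,15,0,0],[0,0,-14,2.1,17.5,0,0],[0,0,-14,2.2,19.7,0,0],[0,0,-14,2.2,19.7,0,0],[0,0,-14,2.2,19.7,0,0]])

```text
time: 29.75
ee_pos: [0.565, 0.114, 0.1588]
orientation: [3.141, 0.0, 1.463]
wrist_force: [0.0, -0.4, -2.4]
gripper_width: 0.0165
grasp_force: 107.9
```

```bash
python3 - <<'E'
from bench import sensors
from h import *
s=sensors.sense();print(s['time'],s['ee_pos'].round(4),s['orientation'].round(4),s['wrist_force'].round(2))
q=vision.grab_frame("scene");cv2.imwrite("pics/s3.png",q)
cv2.imwrite("pics/c4.png",cv2.resize(q[190:300,210:290],None,fx=5.4,fy=5.4,interpolation=cv2.INTER_CUBIC))
p=s['ee_pos']; print(((proj("scene",[p-[0,0,.0622],[.5643,.1144,.058],p-[0,0,.0122]])-[210,190])*5.4).round())
E
```

```text
29.75 [0.565  0.114  0.1588] [3.1414e+00 1.0000e-04 1.4630e+00] [ 0.02 -0.43 -2.37]
[[207. 325.]
 [213. 396.]
 [200. 230.]]
```

View pics/c4.png

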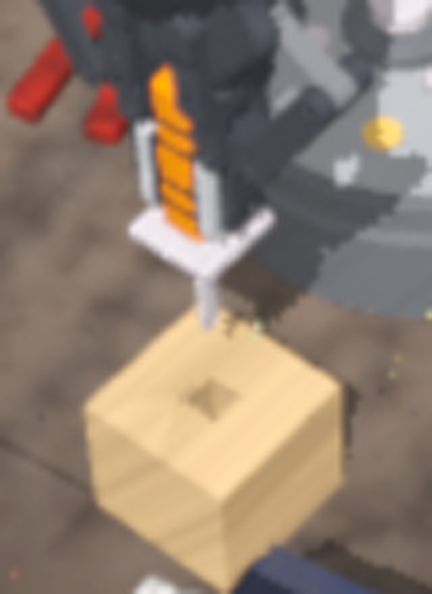

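The tip at (207,327) sits where the calibration predicts, and the hole centre is at (213,400), within about 1 mm of the planned spot. The tool can go down.

Call:
carry_out(targets=[[0,0,0,-0.1,0.05,0,0],[0,0,0,-0.1,0.05,-1.5,0],[0,0,0,-0.1,0.05,-3,0],[0,0,0,-0.1,0.05,-3.8,0],[0,0,0,-0.1,0.05,-4.3,0],[0,0,0,-0.1,0.05,-4.6,0],[0,0,0,-0.1,0.05,-4.6,0]])

```text
time: 30.5
ee_pos: [0.564, 0.1138, 0.1133]
orientation: [3.142, 0.0, 1.461]
wrist_force: [0.7, 0.4, -0.8]
gripper_width: 0.0167
grasp_force: 107.9
```

Call:
carry_out(targets=[[0,0,0,0,0,-1,0],[0,0,0,0,0,-2,0],[0,0,0,0,0,-3,0],[0,0,0,0,0,-3.8,0],[0,0,0,0,0,-4,0],[0,0,0,0,0,-4,0]])

```text
time: 31.1
ee_pos: [0.5635, 0.114, 0.0727]
orientation: [-3.141, 0.0, 1.462]
wrist_force: [0.4, 1.2, -1.6]
gripper_width: 0.0167
grasp_force: 107.9
```

Next I'll lower the last 2.5 mm until the collar rests, then let go.

Call:
carry_out(targets=[[0,0,0,0,0,-0.1,0],[0,0,0,0,0,-0.2,0],[0,0,0,0,0,-0.2,0]])

```text
time: 31.4
ee_pos: [0.5641, 0.114, 0.0716]
orientation: [3.141, -0.0, 1.462]
wrist_force: [-0.3, -0.1, -1.5]
gripper_width: 0.0172
grasp_force: 107.9
```

Call:
carry_out(targets=[[0,0,0,0,0,-0.05,0],[0,0,0,0,0,-0.05,0]])

```text
time: 31.6
ee_pos: [0.564, 0.114, 0.0709]
orientation: [3.141, -0.0, 1.462]
wrist_force: [0.1, 0.6, -1.6]
gripper_width: 0.017
grasp_force: 107.9
```

Call:
carry_out(targets=[[0,0,0,0,0,-0.05,0],[0,0,0,0,0,-0.08,0],[0,0,0,0,0,-0.08,0]])

```text
time: 31.9
ee_pos: [0.564, 0.114, 0.0704]
orientation: [3.141, -0.0, 1.462]
wrist_force: [-1.5, 0.3, 2.2]
gripper_width: 0.0165
grasp_force: 108.6
```

Call:
carry_out(targets=[[0,0,0,0,0,0,0.2],[0,0,0,0,0,0,0.4],[0,0,0,0,0,0,0.7],[0,0,0,0,0,0,1],[0,0,0,0,0,0,1],[0,0,0,0,0,0,1],[0,0,0,0,0,2,1],[0,0,0,0,0,5,1],[0,0,0,0,0,9,1],[0,0,0,0,0,13,1],[0,0,0,0,0,16,1],[0,0,0,0,0,16,1]])

```text
time: 33.1
ee_pos: [0.5665, 0.1142, 0.2353]
orientation: [3.133, -0.001, 1.462]
wrist_force: [0.2, 0.5, 0.4]
gripper_width: 0.0855
grasp_force: 0.0
```

```bash
python3 - <<'E'
from bench import sensors
from h import *
s=sensors.sense();print(s['time'],s['ee_pos'].round(4),s['wrist_force'].round(2),s['gripper_width'])
q=vision.grab_frame("scene")
cv2.imwrite("pics/c5.png",cv2.resize(q[150:300,200:340],None,fx=3.9,fy=3.9,interpolation=cv2.INTER_CUBIC))
E
```

```text
33.1 [0.5665 0.1142 0.2353] [0.18 0.46 0.4 ] 0.08550890248524369
```

View pics/c5.png

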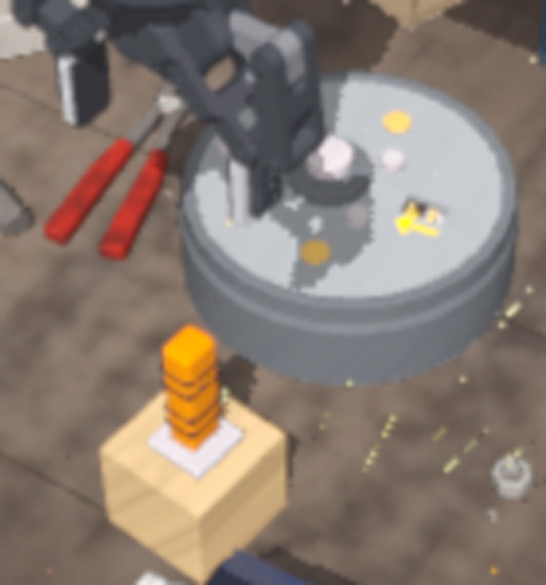

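The tool stands upright with its collar flat on the block, at crop px (195,445). The gripper is clear and nothing else has moved.

```bash
python3 -c "
from bench import order
print(order.finish_job())"
```

```text
the job is handed in; nothing more can be done
None
```

The job is handed in at about 33 s: I advanced the star wheel until it came up firm (about 7 N, confirmed on the next tooth), and the tool is back upright and fully down in its stand.

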